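# Tip used reagent cartridges into the waste bin and bar it

### The job

Lift the tray of used reagent cartridges by its arch handle and tip it over the steel waste bin so that all three cartridges slide off its open end into the bin, without the robot touching the cartridges. Then set the empty tray back flat on the bench and let go of it, and lay the retaining bar across the bin, tab up and centred, so that both its ends sit fully down in the saddles on the rim. Leave everything else on the bench where it stands.

Things in the scene. Friction and masses are not known exactly. Their poses are not given: they have to be found in the camera images.
- tray: grey open-ended carrying tray, 190 long (its x) x 126 wide (its y); smooth 4 mm floor; 4 mm walls to 32 mm height on both long sides and the +x end (outer face x = +90 mm); the -x end is open, floor edge at x = -100 mm. 0.35 kg empty. Origin: on the underside, below the handle; z up. Cartridges slide on it from 15 to 25 degrees of tilt.
- tray_handle (a point): centre of the aluminium crossbar of the tray's arch handle, 100 mm above the tray's origin, between uprights at y = +-61 mm. The crossbar runs along the tray's y, 127 mm long, 12 mm thick in x, 20 mm high.
- bin: steel waste bin fixed to the bench, open at the top: 160 (its x) x 200 (its y) x 100 mm high, walls and floor 5 mm. Each of its two y walls carries a saddle for the bar in its middle. Origin: underside centre; z up.
- bin_seat (a point): middle of the bin's mouth at rim level, 100 mm above its origin. Each saddle is the rim and a ledge beside it, level with the rim, reaching out to y = +-114 mm, between two upright cheeks that stand 20 mm above the rim and leave a 58 mm wide gap centred on x = 0.
- bar: retaining bar: flat aluminium bar 240 long (its x) x 50 wide (its y) x 6 mm thick with a black finger tab standing on its middle, 50 long (x) x 12 thick (y), top 41 mm above the bar's underside. 0.2 kg. It lies on the bench, tab up. Origin: underside centre; z up.
- tube_rack: bystander: white rack 110 x 150 x 79 mm full of purple-capped tubes; origin under its centre
- mouse: bystander: black computer mouse 105 x 60 x 34 mm; origin under its centre
- specimen_jar: bystander: clear lidded jar, 56 mm across, 60 mm high; origin under its centre
- tip_box: bystander: blue box of pipette tips with clear lid, 122 x 87 x 65 mm; origin under its centre
- pen_pot: bystander: white square pot of pens, 70 x 70 x 95 mm, pens up to 150 mm high; origin under its centre
- stapler: bystander: grey and black stapler 130 x 36 x 44 mm; origin under its centre
- cartridge1: a used, empty reagent cartridge: white block 52 x 40 x 34 mm with a purple round cap (24 mm across) on its +x end, 64 mm long in all (its x), about 0.06 kg, lying loose on the tray's floor at the start. Origin: underside centre, z up
- cartridge1_mid (a point): the middle of cartridge1, 17 mm above its underside
- cartridge2: a used, empty reagent cartridge: white block 52 x 40 x 34 mm with a purple round cap (24 mm across) on its +x end, 64 mm long in all (its x), about 0.06 kg, lying loose on the tray's floor at the start. Origin: underside centre, z up
- cartridge2_mid (a point): the middle of cartridge2, 17 mm above its underside
- cartridge3: a used, empty reagent cartridge: white block 52 x 40 x 34 mm with a purple round cap (24 mm across) on its +x end, 64 mm long in all (its x), about 0.06 kg, lying loose on the tray's floor at the start. Origin: underside centre, z up
- cartridge3_mid (a point): the middle of cartridge3, 17 mm above its underside

How it is judged:
By the outcome, as a careful person would: the job done as asked, in the order asked, and still so for the second after the job is handed in, with the robot touching nothing.
It also fails if it takes over 72 s, if anything falls off the work surface, if the arm or the gripper's body presses on something with over 40 N, if the wrist force passes 120 N, or if a joint passes its speed limit or range.

### The arm

A 7-joint arm with a two-finger parallel gripper is mounted at the origin on the work surface. World frame = base frame: x ahead of the robot, y to its left, z up, the work surface at z = 0. Lengths are in m, angles in degrees, forces in N, time in s.
With the tool pointing down it reaches from about 0.425 to 0.875 m from the base axis. Payload 4.7 kg.
Tool frame: the origin (TCP) lies on the mounting face of the last link; the fingertips stand 182 mm ahead of it and the grasp point (between the pads) lies 164 mm ahead of it; z points along the fingers, y is the line along which they close (so a half turn about z gives the same grasp; the last joint's range is limited). The gripper opens to 87 mm and grips with 3 to 60 N. Pads are 19 mm wide; open, the fingers measure 117 mm over their backs; the gripper's body (75 mm by 190 mm) begins 51 mm behind the grasp point.
Start: joints at [69.104, 18.392, -4.016, 83.108, 1.295, 78.541, -3.26], TCP at [0.24, -0.604, 0.405] pointing down, gripper open.
Joint ranges: [-163.93, 163.93], [-17.29, 119.83], [-79.2, 71.16], [3.27, 140.29], [-89.18, 269.18], [5.43, 117.66], [-154.24, 154.24]. Speed limits (degrees/s): [147.25, 147.25, 180, 180, 180, 180, 180].

### API

Orientations are given as [roll, pitch, yaw] about the fixed x, y, z axes, in that order (R = Rz(yaw) Ry(pitch) Rx(roll)).
In Python, from cell import env gives the robot as it stands.
- The arm moves only by the tool servo_tool, never from a script. Its argument "plan" is a list of rows, each an object with "xyz": the shift along the tool's x, y, z in cm, a list of three; "twist": the turn, a rotation vector about the tool's x, y, z in degrees, a list of three; "jaw": the closure, from 0 (fully open) to 1 (shut). In form: [{"xyz": [x, y, z], "twist": [wx, wy, wz], "jaw": jaw}, ...]. A call has 1 to 10 rows; each row is the pose to reach, as a shift and turn from the pose commanded when the call began, along the tool's axes at that moment; what a row does not reach only later rows make up. A row lasts 1/12 s, in which the tool goes at most 41.7 mm and 7.16 degrees, less where a joint would pass 70% of its speed; a pose out of reach is approached as far as the arm can. A call with a gripper value outside its range is refused whole. The fingers move at their own pace and stop on an object; "newtons" is the grip in N (left out, the last holds). Time passes only in rows, so rows that repeat a pose let the fingers close. It gives the time, the measured TCP pose, the force, the opening and the grip force at its end, in the units of the state.
- env.get_obs(): the state, without advancing time (a new reading comes with each control period).
- env.read_camera(name): name is "scene" or "top" or "wrist"; returns a dict with "img" (480x640x3 uint8, red, green, blue), "camera_matrix" (3x3 intrinsics, pixels), "R" (3x3) and "t" (3): a world point X has camera coordinates R X + t. Camera axes: x right, y down, z forward; pixel columns grow to the right and rows downward; lengths in m; the calibration is good to about 2 mm. A picture is of the moment at which its call begins. There is no depth.
- env.sign_off(): hands the job in; it is judged then, once.
The state is a dict: "time_s": time; "qpos": joint angles; "joint_velocities": joint speeds; "effort": joint torques, N m; "tool_pos": TCP position; "tool_rot": TCP orientation; "force": force on the tool from outside, world axes, zero at the start; "wrist_torque": the same for the moment, N m; "grip_width": finger opening in m; "grasp_force": force on a finger pad.
Only numpy, scipy, OpenCV 4.12 (cv2) and the standard library are available. Lean on these libraries where they do the work, as an engineer would, in place of code of your own. Each camera call takes 0.05 s, during which the arm holds its last target. There are 200 camera calls.

## Working session

There is one attempt and no reset: what is moved stays moved. The work goes in short steps, Python scripts to look and compute and a tool call to move; the robot and the scene stay as the last step left them, time stands still between calls to the robot, and variables do not carry over. Pictures are saved under pics/ and viewed, at most 10 in all, crops included, and the job is handed in when it is done.

Besides the shell and the picture viewer there is one more tool, called after "Call:" as name(argument=value, ...), one argument or row to a line, values as JSON. servo_tool: Moves the arm, as the interface text tells. Its arguments: {"type":"object","properties":{"plan":{"type":"array","items":{"type":"object","properties":{"xyz":{"type":"array","items":{"type":"number"}},"twist":{"type":"array","items":{"type":"number"}},"jaw":{"type":"number"}}}},"newtons":{"type":"number"}},"required":["plan"]}

```bash
mkdir -p pics; ls
python3 - <<'E'
from cell import env
import cv2, numpy as np
for n in ["top","scene"]:
    c=env.read_camera(n); cv2.imwrite(f"pics/{n}0.png",c["img"][:,:,::-1])
    print(n,c["camera_matrix"].tolist(),np.round(c["R"],4).tolist(),np.round(c["t"],4).tolist())
o=env.get_obs(); print({k:np.round(v,3).tolist() for k,v in o.items()})
E
```

```text
pics
top [[523.5583168171812, 0.0, 326.2220429725861], [0.0, 523.5583168171812, 232.64272990577606], [0.0, 0.0, 1.0]] [[-0.0177, -0.9994, -0.0307], [-0.9932, 0.0211, -0.1143], [0.1149, 0.0285, -0.993]] [0.0305, 0.5594, 1.152]
scene [[493.62164363002813, 0.0, 318.33148708863723], [0.0, 493.62164363002813, 239.0329758911333], [0.0, 0.0, 1.0]] [[-0.7535, 0.6571, -0.021], [0.3745, 0.4028, -0.8352], [-0.5404, -0.6371, -0.5496]] [0.4094, -0.1333, 1.6284]
{'time_s': 0.1, 'qpos': [69.105, 18.434, -4.017, 83.169, 1.296, 78.542, -3.259], 'joint_velocities': [-0.018, -0.109, 0.012, -0.194, 0.036, -0.004, -0.103], 'effort': [0.0, -49.257, -0.406, -31.34, -0.064, 0.039, 0.0], 'tool_pos': [0.24, -0.604, 0.404], 'tool_rot': [-179.9, 0.006, 21.707], 'force': [0.317, -0.407, -1.194], 'wrist_torque': [0.041, 0.02, 0.026], 'grasp_force': 0.0, 'grip_width': 0.087}
```

View pics/top0.png

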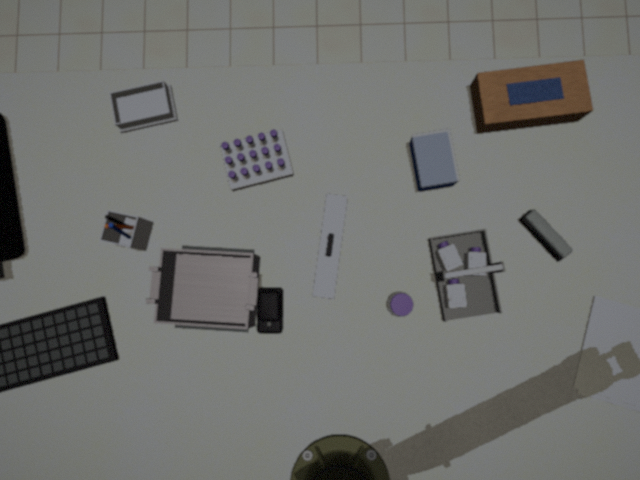

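View pics/scene0.png

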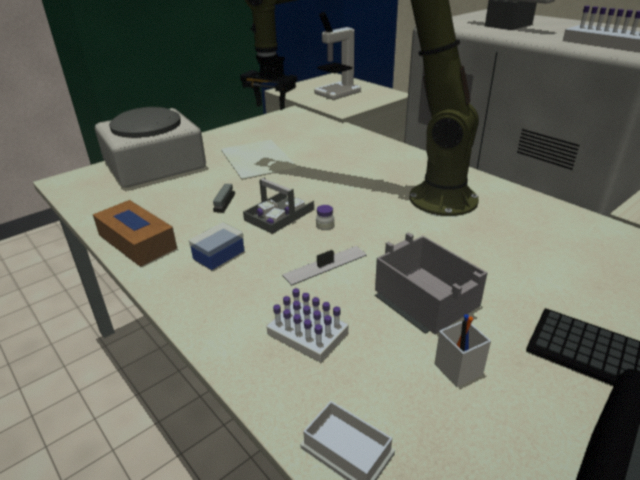

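The top view shows the tray at about (467,275), bin (207,288), bar (330,245), mouse (270,310), and jar (400,303). I need enlarged crops of the tray, bar and bin for corners.

Run:
```python
import cv2, numpy as np
a=cv2.imread("pics/top0.png")
def g(x,y,w,h,s):
    c=cv2.resize(a[y:y+h,x:x+w],None,fx=s,fy=s,interpolation=cv2.INTER_CUBIC)
    c=np.clip(c*1.5,0,255).astype(np.uint8)
    for i in range(0,w,10): cv2.line(c,(i*s,0),(i*s,6 if i%50 else 14),(0,0,255),1)
    for i in range(0,h,10): cv2.line(c,(0,i*s),(6,i*s),(0,0,255),1)
    return c
cv2.imwrite("pics/t1.png",np.hstack([g(140,230,150,110,5)]))
cv2.imwrite("pics/t2.png",np.hstack([g(300,185,60,120,5),g(420,220,100,120,5)]))
```

```text
(no output)
```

View pics/t1.png

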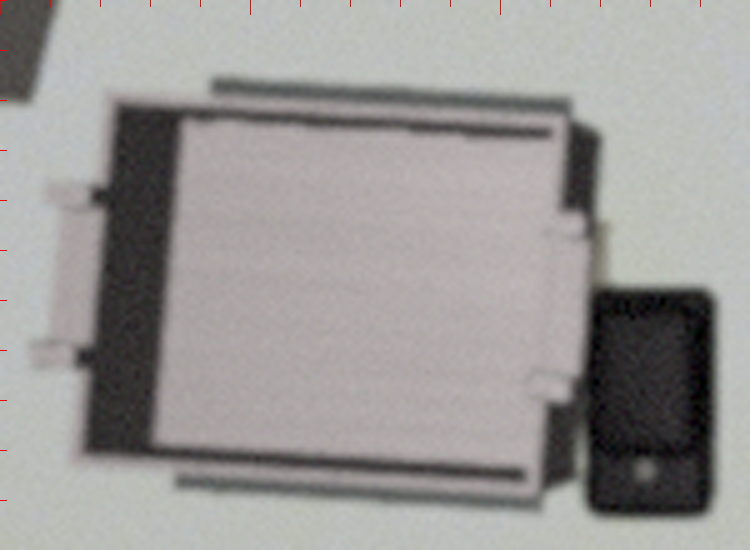

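View pics/t2.png

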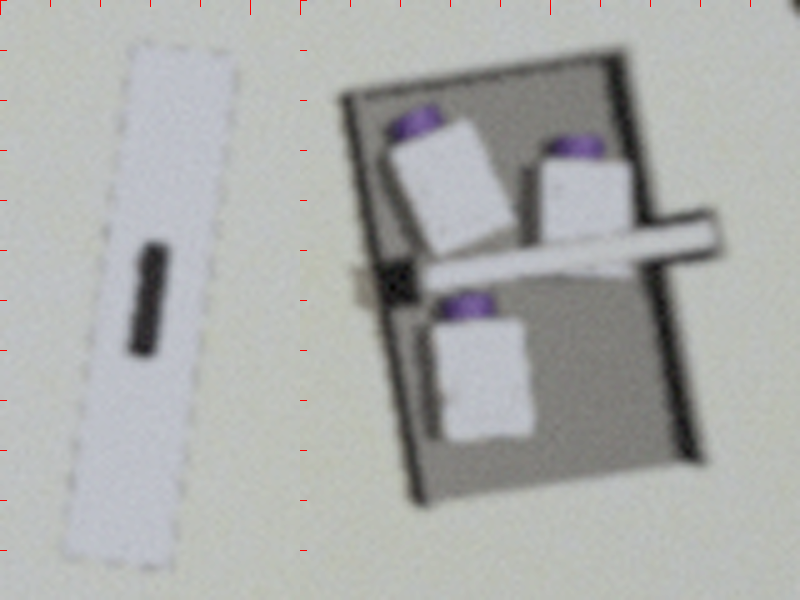

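The crops show the tray (open end toward the robot, handle crossbar from about (445,275) to (503,267) in full-image pixels), the bar with tab at (330,245), and the bin rim corners about (162,249), (254,251), (248,329), (155,322). I'll fit the poses from these.

```bash
cat > h.py <<'E'
import numpy as np, cv2
from scipy.optimize import least_squares
def proj(c,P):
    p=(c["R"]@np.asarray(P).T).T+c["t"]; p=p@np.asarray(c["camera_matrix"]).T
    return p[:,:2]/p[:,2:]
def place(x,y,yaw,P):
    a=np.radians(yaw); R=np.array([[np.cos(a),-np.sin(a),0],[np.sin(a),np.cos(a),0],[0,0,1]])
    return np.asarray(P)@R.T+[x,y,0]
def fit(c,M,px,g):
    M=np.array(M,float)/1000; px=np.array(px,float)
    s=least_squares(lambda v:(proj(c,place(*v,M))-px).ravel(),g,x_scale=[.1,.1,10],loss='soft_l1')
    return s.x,(proj(c,place(*s.x,M))-px)
E
python3 - <<'E'
from cell import env
from h import *
c=env.read_camera("top"); np.set_printoptions(suppress=True,precision=3)
print("C",-c["R"].T@c["t"])
f2=lambda L:[(420+(x-300)/5-.4,220+y/5-.4) for x,y in L]
fb=lambda L:[(300+x/5-.4,185+y/5-.4) for x,y in L]
f1=lambda L:[(140+x/5-.4,230+y/5-.4) for x,y in L]
print(fit(c,[(90,63,32),(90,-63,32),(-100,-63,32),(-100,63,32),(0,63,110),(0,-63,110)],
 f2([(342,94),(625,50),(705,462),(416,505),(420,278),(720,234)]),[.45,-.27,10]))
print(fit(c,[(120,25,6),(120,-25,6),(-120,-25,6),(-120,25,6),(25,0,41),(-25,0,41)],
 fb([(133,45),(237,55),(172,568),(65,555),(157,245),(143,354)]),[.5,0,-5]))
print(fit(c,[(80,100,100),(80,-100,100),(-80,-100,100),(-80,100,100),(32,112,120),(-32,112,120),(32,-112,120),(-32,-112,120)],
 f1([(110,93),(572,103),(540,507),(75,463),(55,195),(40,355),(575,225),(550,388)]),[.45,.25,-5]))
E
```

```text
C [ 0.424 -0.014  1.209]
(array([ 0.465, -0.286,  7.585]), array([[ 0.994, -1.489],
       [ 0.013, -1.218],
       [-0.016,  1.009],
       [ 1.065,  0.982],
       [-0.979,  0.253],
       [-0.836, -0.109]]))
(array([ 0.533,  0.012, -8.405]), array([[-0.256, -0.336],
       [ 0.218,  0.258],
       [ 0.147,  0.628],
       [-0.17 ,  0.383],
       [ 0.052, -0.585],
       [-0.001, -0.334]]))
(array([ 0.44 ,  0.279, -4.57 ]), array([[-0.332, -0.704],
       [-0.275,  2.842],
       [ 0.215, -1.994],
       [-0.703,  0.654],
       [-0.465,  0.485],
       [-0.524, -0.842],
       [ 1.44 ,  1.009],
       [ 4.059, -0.637]]))
```

```bash
cat >> h.py <<'E'
from scipy.spatial.transform import Rotation as Ro
def rpy(v): return Ro.from_euler('xyz',v,degrees=True)
def go(env,pos,rot):
    """shift (cm) and twist (deg) in tool axes to reach pos, rot from the measured pose"""
    o=env.get_obs(); R=rpy(o["tool_rot"])
    print("t",round(float(o["time_s"]),2),"pos",np.round(o["tool_pos"],4),"rot",np.round(o["tool_rot"],2),"F",np.round(o["force"],1),
      "w",np.round(o["grip_width"],4),"q",np.round(o["qpos"],0))
    print("xyz",np.round(R.inv().apply(np.array(pos)-o["tool_pos"])*100,2),"twist",np.round((R.inv()*rpy(rot)).as_rotvec(degrees=True),2))
E
python3 -c "
from cell import env
from h import *
go(env,[.465,-.286,.36],[180,0,97.6])"
```

```text
t 0.15 pos [ 0.2403 -0.6038  0.4039] rot [-1.7992e+02  1.0000e-02  2.1700e+01] F [ 0.7  0.3 -0.3] w 0.0871 q [69. 18. -4. 83.  1. 79. -3.]
xyz [ 32.63 -21.21   4.42] twist [-7.00e-02 -5.00e-02 -7.59e+01]
```

Call:
servo_tool(
  plan=[
    {"xyz": [32.6, -21.2, 4.3], "twist": [0, 0, -75.9], "jaw": 0},
    {"xyz": [32.6, -21.2, 4.3], "twist": [0, 0, -75.9], "jaw": 0},
    {"xyz": [32.6, -21.2, 4.3], "twist": [0, 0, -75.9], "jaw": 0},
    {"xyz": [32.6, -21.2, 4.3], "twist": [0, 0, -75.9], "jaw": 0},
    {"xyz": [32.6, -21.2, 4.3], "twist": [0, 0, -75.9], "jaw": 0},
    {"xyz": [32.6, -21.2, 4.3], "twist": [0, 0, -75.9], "jaw": 0},
    {"xyz": [32.6, -21.2, 4.3], "twist": [0, 0, -75.9], "jaw": 0},
    {"xyz": [32.6, -21.2, 4.3], "twist": [0, 0, -75.9], "jaw": 0},
    {"xyz": [32.6, -21.2, 4.3], "twist": [0, 0, -75.9], "jaw": 0},
    {"xyz": [32.6, -21.2, 4.3], "twist": [0, 0, -75.9], "jaw": 0},
  ],
)

```text
time_s: 0.98
tool_pos: [0.468, -0.2799, 0.3613]
tool_rot: [179.9, -0.2, 94.1]
force: [-0.7, 1.0, -0.9]
grip_width: 0.0869
grasp_force: 0.0
```

Run:
```python
from cell import env
from h import *
c=env.read_camera("wrist"); cv2.imwrite("pics/w1.png",c["img"][:,:,::-1]); np.savez("w1.npz",**c)
go(env,[.465,-.286,.36],[180,0,97.6])
print(proj(c,place(.465,-.286,7.6,np.array([(0,63,110),(0,-63,110),(-100,63,32),(-100,-63,32),(90,63,32),(90,-63,32)])/1000)))
```

```text
t 1.03 pos [ 0.4688 -0.2788  0.3611] rot [179.91  -0.21  94.63] F [1.1 2.2 0.5] w 0.087 q [ 51.   9. -26. 101.   4.  71.  30.]
xyz [-0.69 -0.43  0.11] twist [ 0.1  -0.2  -2.97]
[[309.0587082  161.03403947]
 [321.76554046 353.62943363]
 [184.9876503  164.26033992]
 [206.28082313 312.19696385]
 [427.36513813 149.51462715]
 [426.15794901 299.96863145]]
```

View pics/w1.png

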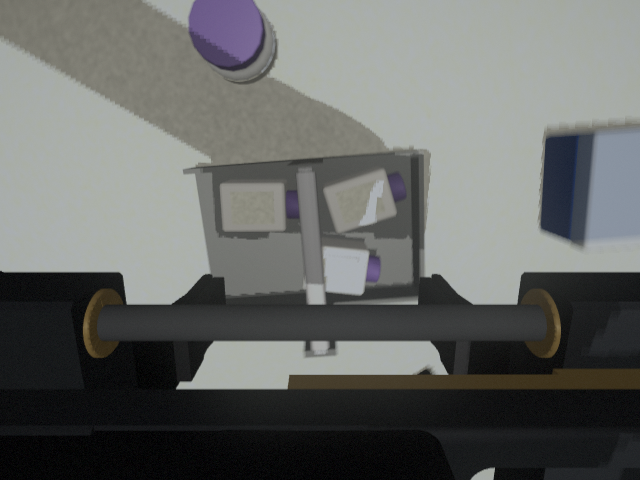

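The wrist view shows the crossbar running from (307,168) to (319,355) between the open fingers, with tray corners near (185,170), (428,151), (424,300).

Run:
```python
from cell import env
from h import *
c=dict(np.load("w1.npz"))
v,r=fit(c,[(0,63.5,110),(0,-63.5,110),(-100,63,32),(90,63,32),(90,-63,32)],[(307,167),(319.5,355),(184,170),(429,150),(425,302)],[.465,-.286,7.6]); print(v,r)
go(env,[v[0],v[1],.263],[180,0,v[2]+90])
```

```text
[ 0.46436309 -0.28872852  8.03247991] [[-0.19805693 -2.13466555]
 [ 1.77526409  2.85022825]
 [-0.23282223 -1.26908759]
 [-3.54374074  2.18440949]
 [ 0.53653804  0.09821707]]
t 1.03 pos [ 0.4688 -0.2788  0.3611] rot [179.91  -0.21  94.63] F [1.1 2.2 0.5] w 0.087 q [ 51.   9. -26. 101.   4.  71.  30.]
xyz [-0.99 -0.54  9.81] twist [ 0.1  -0.2  -3.41]
```

Call:
servo_tool(
  plan=[
    {"xyz": [-0.6, -0.4, 2], "twist": [0, 0, -3.4], "jaw": 0},
    {"xyz": [-0.6, -0.4, 4], "twist": [0, 0, -3.4], "jaw": 0},
    {"xyz": [-0.6, -0.4, 5], "twist": [0, 0, -3.4], "jaw": 0},
    {"xyz": [-0.6, -0.4, 5], "twist": [0, 0, -3.4], "jaw": 0},
  ],
)

```text
time_s: 1.37
tool_pos: [0.4599, -0.2925, 0.309]
tool_rot: [-179.8, -0.2, 96.7]
force: [-0.5, 0.1, 0.9]
grip_width: 0.087
grasp_force: 0.0
```

```bash
python3 -c "
from cell import env
from h import *
go(env,[.4644,-.2880,.263],[180,0,98])"
```

```text
t 1.37 pos [ 0.4599 -0.2925  0.309 ] rot [-179.77   -0.2    96.66] F [-0.5  0.1  0.9] w 0.087 q [ 52.  11. -25. 104.   5.  66.  32.]
xyz [0.38 0.51 4.6 ] twist [-0.23 -0.2  -1.34]
```

Call:
servo_tool(
  plan=[
    {"xyz": [0.4, 0.5, 2], "twist": [0, 0, -1.3], "jaw": 0},
    {"xyz": [0.4, 0.5, 4], "twist": [0, 0, -1.3], "jaw": 0},
    {"xyz": [0.4, 0.5, 4.6], "twist": [0, 0, -1.3], "jaw": 0.3},
    {"xyz": [0.4, 0.5, 4.6], "twist": [0, 0, -1.3], "jaw": 0.5},
    {"xyz": [0.4, 0.5, 4.6], "twist": [0, 0, -1.3], "jaw": 0.7},
    {"xyz": [0.4, 0.5, 4.6], "twist": [0, 0, -1.3], "jaw": 0.75},
  ],
  newtons=55,
)

```text
time_s: 1.87
tool_pos: [0.4662, -0.2886, 0.2673]
tool_rot: [179.9, 0.1, 98.0]
force: [0.1, 0.7, 0.3]
grip_width: 0.068
grasp_force: 0.0
```

```bash
python3 -c "
from cell import env
from h import *
go(env,[.4644,-.2880,.263],[180,0,98])"
```

```text
t 1.87 pos [ 0.4662 -0.2886  0.2673] rot [1.7991e+02 9.0000e-02 9.7990e+01] F [0.1 0.7 0.3] w 0.068 q [ 51.  14. -25. 106.   7.  61.  32.]
xyz [ 0.08 -0.17  0.43] twist [ 0.09  0.09 -0.01]
```

Call:
servo_tool(
  plan=[
    {"xyz": [0.1, -0.1, 0.4], "twist": [0, 0, 0], "jaw": 0.8},
    {"xyz": [0.1, -0.1, 0.4], "twist": [0, 0, 0], "jaw": 0.9},
    {"xyz": [0.1, -0.1, 0.4], "twist": [0, 0, 0], "jaw": 1},
    {"xyz": [0.1, -0.1, 0.4], "twist": [0, 0, 0], "jaw": 1},
    {"xyz": [0.1, -0.1, 0.4], "twist": [0, 0, 0], "jaw": 1},
    {"xyz": [0.1, -0.1, 0.4], "twist": [0, 0, 0], "jaw": 1},
    {"xyz": [0.1, -0.1, 0.4], "twist": [0, 0, 0], "jaw": 1},
    {"xyz": [0.1, -0.1, 0.4], "twist": [0, 0, 0], "jaw": 1},
    {"xyz": [0.1, -0.1, 0.4], "twist": [0, 0, 0], "jaw": 1},
    {"xyz": [0.1, -0.1, 0.4], "twist": [0, 0, 0], "jaw": 1},
  ],
  newtons=55,
)

```text
time_s: 2.7
tool_pos: [0.4642, -0.2874, 0.2617]
tool_rot: [-179.9, -0.0, 98.0]
force: [-2.2, 0.8, 0.7]
grip_width: 0.0113
grasp_force: 55.0
```

Call:
servo_tool(
  plan=[
    {"xyz": [0, 0, -0.4], "twist": [0, 0, 0], "jaw": 1},
    {"xyz": [0, 0, -1.2], "twist": [0, 0, 0], "jaw": 1},
    {"xyz": [0, 0, -2.5], "twist": [0, 0, 0], "jaw": 1},
    {"xyz": [0, 0, -4.3], "twist": [0, 0, 0], "jaw": 1},
    {"xyz": [0, 0, -6.5], "twist": [0, 0, 0], "jaw": 1},
    {"xyz": [0, 0, -8.7], "twist": [0, 0, 0], "jaw": 1},
    {"xyz": [0, 0, -10.9], "twist": [0, 0, 0], "jaw": 1},
    {"xyz": [0, 0, -12.8], "twist": [0, 0, 0], "jaw": 1},
    {"xyz": [0, 0, -14.2], "twist": [0, 0, 0], "jaw": 1},
    {"xyz": [0, 0, -15], "twist": [0, 0, 0], "jaw": 1},
  ],
)

```text
time_s: 3.53
tool_pos: [0.4649, -0.287, 0.4138]
tool_rot: [179.9, 0.1, 98.0]
force: [1.1, -0.3, -4.8]
grip_width: 0.0113
grasp_force: 55.0
```

```bash
python3 -c "
from cell import env
from h import *
c=env.read_camera('scene'); cv2.imwrite('pics/s1.png',cv2.resize(c['img'][100:340,150:400,::-1],None,fx=2.4,fy=2.4))
go(env,[.487,.275,.43],[180,0,85.4])"
```

```text
t 3.58 pos [ 0.4651 -0.2871  0.4146] rot [1.7984e+02 1.4000e-01 9.8040e+01] F [-0.3 -0.5 -3.7] w 0.0114 q [ 52.   7. -25.  97.   3.  77.  35.]
xyz [55.34 10.04 -1.65] twist [ 0.17  0.13 12.64]
```

View pics/s1.png

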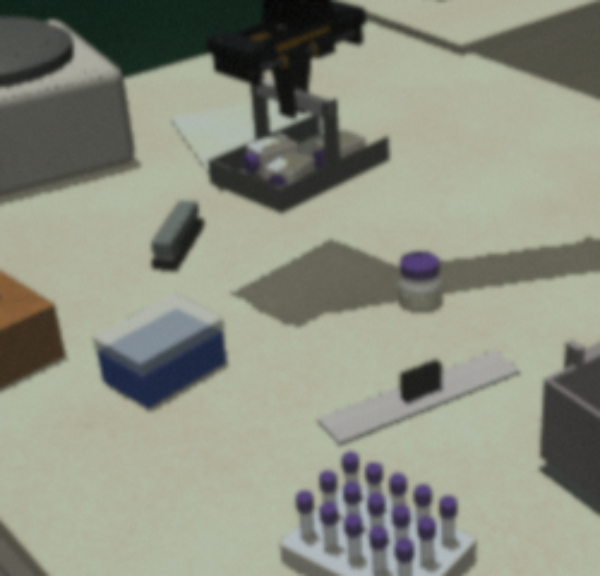

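Tray is level with all three cartridges aboard and clear of everything. Now move it smoothly toward the bin.

Call:
servo_tool(
  plan=[
    {"xyz": [0.6, 0.1, 0], "twist": [0, 0, 0.1], "jaw": 1},
    {"xyz": [1.7, 0.3, 0], "twist": [0, 0, 0.4], "jaw": 1},
    {"xyz": [3.4, 0.6, 0], "twist": [0, 0, 0.8], "jaw": 1},
    {"xyz": [5.7, 1.0, 0], "twist": [0, 0, 1.3], "jaw": 1},
    {"xyz": [8.5, 1.5, 0], "twist": [0, 0, 1.9], "jaw": 1},
    {"xyz": [11.9, 2.1, 0], "twist": [0, 0, 2.7], "jaw": 1},
    {"xyz": [15.8, 2.9, 0], "twist": [0, 0, 3.6], "jaw": 1},
    {"xyz": [19.7, 3.6, 0], "twist": [0, 0, 4.5], "jaw": 1},
    {"xyz": [23.7, 4.3, 0], "twist": [0, 0, 5.4], "jaw": 1},
    {"xyz": [27.6, 5.0, 0], "twist": [0, 0, 6.3], "jaw": 1},
  ],
)

```text
time_s: 4.42
tool_pos: [0.4742, -0.0036, 0.4103]
tool_rot: [-179.8, -0.0, 91.7]
force: [0.8, -0.9, -5.1]
grip_width: 0.0113
grasp_force: 55.0
```

Call:
servo_tool(
  plan=[
    {"xyz": [4.0, 0.3, 0], "twist": [0, 0, 0.9], "jaw": 1},
    {"xyz": [8.0, 0.6, 0], "twist": [0, 0, 1.8], "jaw": 1},
    {"xyz": [12.0, 0.8, 0], "twist": [0, 0, 2.7], "jaw": 1},
    {"xyz": [16.0, 1.1, 0], "twist": [0, 0, 3.6], "jaw": 1},
    {"xyz": [19.4, 1.3, 0], "twist": [0, 0, 4.4], "jaw": 1},
    {"xyz": [22.3, 1.5, 0], "twist": [0, 0, 5.0], "jaw": 1},
    {"xyz": [24.6, 1.7, 0], "twist": [0, 0, 5.5], "jaw": 1},
    {"xyz": [26.3, 1.8, 0], "twist": [0, 0, 5.9], "jaw": 1},
    {"xyz": [27.4, 1.9, 0], "twist": [0, 0, 6.2], "jaw": 1},
    {"xyz": [28.0, 1.9, 0], "twist": [0, 0, 6.3], "jaw": 1},
  ],
)

```text
time_s: 5.25
tool_pos: [0.4842, 0.2762, 0.4103]
tool_rot: [-179.8, -0.0, 85.6]
force: [-0.9, -0.1, -6.2]
grip_width: 0.0112
grasp_force: 55.0
```

Run:
```python
from cell import env
from h import *
c=env.read_camera("top"); cv2.imwrite("pics/t3.png",cv2.resize(c["img"][200:360,100:320,::-1],None,fx=3.5,fy=3.5))
# final tip pose: 40 deg tilt of tray about its -y; edge in bin frame x=+30, 15 mm above rim
bx,by,byaw=.44,.279,-4.57
def pose(th,ex,ez):
    t=np.radians(th); Rt=Ro.from_euler('z',byaw,degrees=True)*Ro.from_rotvec([0,-t,0])
    edge=place(bx,by,byaw,[[ex,0,0]])[0]+[0,0,ez]
    h=edge+Rt.apply([.1,0,.1]); tcp=h+Rt.apply([0,0,.1627])
    R=Rt*Ro.from_euler('xyz',[180,0,90],degrees=True)
    return tcp,R.as_euler('xyz',degrees=True)
for th in (0,10,20,30,40): print(th,[np.round(a,3) for a in pose(th,.03,.115)])
go(env,*pose(12,.03,.16))
```

```text
0 [array([0.57 , 0.269, 0.378]), array([180.  ,   0.  ,  85.43])]
10 [array([0.523, 0.272, 0.391]), array([170.  ,   0.  ,  85.43])]
20 [array([0.474, 0.276, 0.396]), array([160.  ,  -0.  ,  85.43])]
30 [array([0.425, 0.28 , 0.393]), array([150.  ,   0.  ,  85.43])]
40 [array([0.378, 0.284, 0.381]), array([140.  ,   0.  ,  85.43])]
t 5.3 pos [0.4843 0.2763 0.4105] rot [-1.7984e+02 -5.0000e-02  8.5660e+01] F [-0.8  1.7 -5.1] w 0.0114 q [ 15.  13. -55.  95.  11.  78. -45.]
xyz [-0.09  2.88 -2.73] twist [-12.16  -0.08   0.22]
```

View pics/t3.png

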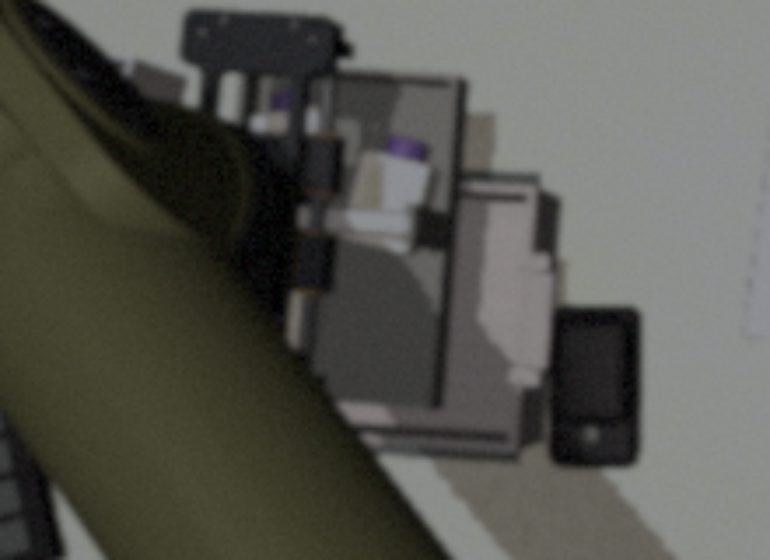

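Tray is over the bin, with the cartridges still aboard. Go to 12° with the edge over the far half of the mouth first.

Call:
servo_tool(
  plan=[
    {"xyz": [0, 0.7, -0.1], "twist": [-1, 0, 0.1], "jaw": 1},
    {"xyz": [0, 1.5, -0.3], "twist": [-3, 0, 0.2], "jaw": 1},
    {"xyz": [0, 2.3, -0.5], "twist": [-6, 0, 0.2], "jaw": 1},
    {"xyz": [0, 2.8, -0.7], "twist": [-9, 0, 0.2], "jaw": 1},
    {"xyz": [0, 2.9, -0.8], "twist": [-11, 0, 0.2], "jaw": 1},
    {"xyz": [0, 2.9, -0.8], "twist": [-12, 0, 0.2], "jaw": 1},
  ],
)

```text
time_s: 5.8
tool_pos: [0.5157, 0.2695, 0.4196]
tool_rot: [167.9, 0.1, 85.1]
force: [0.5, 0.4, -5.7]
grip_width: 0.0114
grasp_force: 55.1
```

```bash
cat >> h.py <<'E'
bx,by,byaw=.44,.279,-4.57
def tip(th,ex,ez):
    t=np.radians(th); Rt=Ro.from_euler('z',byaw,degrees=True)*Ro.from_rotvec([0,-t,0])
    edge=place(bx,by,byaw,[[ex,0,0]])[0]+[0,0,ez]
    tcp=edge+Rt.apply([.1,0,.2627])
    return tcp,(Rt*Ro.from_euler('xyz',[180,0,90],degrees=True)).as_euler('xyz',degrees=True)
E
python3 - <<'E'
from cell import env
from h import *
go(env,*tip(12,.03,.14))
for th,z in [(16,.136),(20,.132),(24,.128),(28,.124),(32,.12),(36,.117),(40,.115),(43,.115)]: go.__call__
o=env.get_obs();R=rpy(o["tool_rot"])
for th,z in [(15,.136),(18,.132),(22,.128),(26,.124),(30,.12),(34,.117),(38,.115),(42,.115)]:
    p,r=tip(th,.03,z); print(th,np.round(R.inv().apply(p-o["tool_pos"])*100,1),np.round((R.inv()*rpy(r)).as_rotvec(degrees=True),1))
E
```

```text
t 5.8 pos [0.5157 0.2695 0.4196] rot [1.6788e+02 6.0000e-02 8.5070e+01] F [ 0.5  0.4 -5.7] w 0.0114 q [ 15.  11. -53.  95.  18.  70. -47.]
xyz [ 0.34 -0.33  0.12] twist [ 0.12  0.13 -0.34]
15 [ 0.3 -1.8  0. ] [-2.9  0.1 -0.3]
18 [ 0.3 -3.3 -0. ] [-5.9  0.1 -0.3]
22 [ 0.3 -5.3 -0.1] [-9.9  0.2 -0.3]
26 [ 0.3 -7.3  0. ] [-13.9   0.2  -0.3]
30 [ 0.3 -9.4  0.3] [-17.9   0.2  -0.3]
34 [  0.3 -11.4   0.5] [-21.9   0.2  -0.3]
38 [  0.3 -13.4   0.8] [-25.9   0.2  -0.3]
42 [  0.3 -15.3   1.1] [-29.9   0.2  -0.3]
```

Call:
servo_tool(
  plan=[
    {"xyz": [0.1, -0.7, 0], "twist": [-1, 0, 0], "jaw": 1},
    {"xyz": [0.3, -1.8, 0], "twist": [-3, 0, 0], "jaw": 1},
    {"xyz": [0.3, -3.3, 0], "twist": [-6, 0, 0], "jaw": 1},
    {"xyz": [0.3, -5.3, -0.1], "twist": [-10, 0, 0], "jaw": 1},
    {"xyz": [0.3, -7.3, 0], "twist": [-14, 0, 0], "jaw": 1},
    {"xyz": [0.3, -9.4, 0.2], "twist": [-18, 0, 0], "jaw": 1},
    {"xyz": [0.3, -11.4, 0.5], "twist": [-22, 0, 0], "jaw": 1},
    {"xyz": [0.3, -13.4, 0.8], "twist": [-26, 0, 0], "jaw": 1},
    {"xyz": [0.3, -14.8, 1.0], "twist": [-29, 0, 0], "jaw": 1},
    {"xyz": [0.3, -15.3, 1.1], "twist": [-30, 0, 0], "jaw": 1},
  ],
)

```text
time_s: 6.63
tool_pos: [0.3654, 0.2862, 0.3755]
tool_rot: [137.9, 0.2, 85.2]
force: [-0.8, -0.4, -4.9]
grip_width: 0.0112
grasp_force: 55.1
```

Call:
servo_tool(
  plan=[
    {"xyz": [0, 0, 0], "twist": [0, 0, 0], "jaw": 1},
    {"xyz": [0, 0, 0], "twist": [0, 0, 0], "jaw": 1},
    {"xyz": [0, 0, 0], "twist": [0, 0, 0], "jaw": 1},
    {"xyz": [0, 0, 0], "twist": [0, 0, 0], "jaw": 1},
    {"xyz": [0, 0, 0], "twist": [0, 0, 0], "jaw": 1},
    {"xyz": [0, 0, 0], "twist": [0, 0, 0], "jaw": 1},
    {"xyz": [0, 0, 0], "twist": [0, 0, 0], "jaw": 1},
  ],
)

```text
time_s: 7.22
tool_pos: [0.3688, 0.2863, 0.3772]
tool_rot: [138.0, -0.0, 85.2]
force: [-0.4, 0.1, -4.4]
grip_width: 0.0114
grasp_force: 55.1
```

Run:
```python
from cell import env
from h import *
c=env.read_camera("scene"); cv2.imwrite("pics/s2.png",cv2.resize(c["img"][100:400,300:560,::-1],None,fx=2,fy=2))
go(env,*tip(42,.03,.115))
```

```text
t 7.27 pos [0.3687 0.2863 0.3771] rot [ 1.3803e+02 -3.0000e-02  8.5190e+01] F [ 1.1 -0.3 -4.1] w 0.0117 q [  8. -17. -54. 122.  27.  44. -68.]
xyz [-0.16  0.01  0.01] twist [-0.03  0.14 -0.2 ]
```

View pics/s2.png

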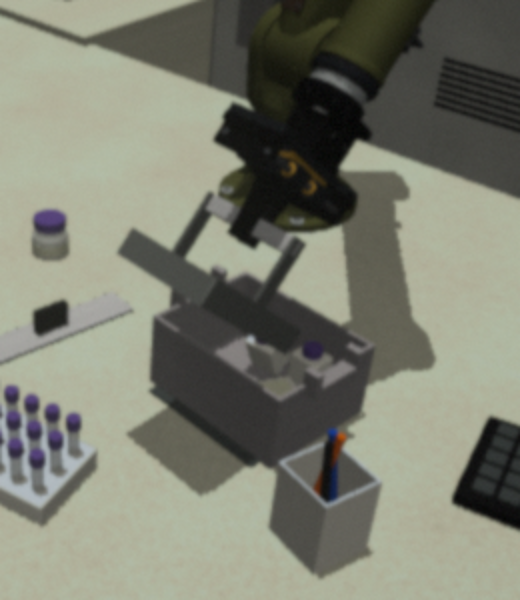

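Run:
```python
from cell import env
from h import *
c=env.read_camera("wrist"); d=env.read_camera("top")
cv2.imwrite("pics/m1.png",np.hstack([cv2.resize(c["img"],(400,300)),cv2.resize(d["img"][210:360,120:320],(400,300))])[:,:,::-1])
print(env.get_obs()["force"])
```

```text
[-0.10503919  0.80905054 -4.38942815]
```

View pics/m1.png

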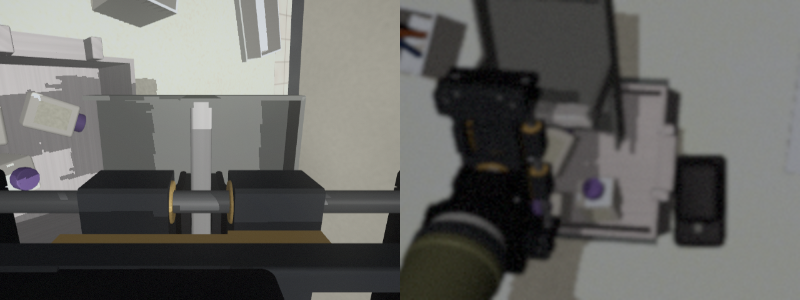

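All three cartridges are in the bin (one lying, one upright, one partly hidden), and the tray floor is clear. Swing back level.

Run:
```python
from cell import env
from h import *
o=env.get_obs();R=rpy(o["tool_rot"])
for th,x,z in [(36,.03,.12),(30,.03,.125),(23,.03,.13),(16,.025,.138),(9,0,.148),(2,-.02,.155),(0,-.025,.16)]:
    p,r=tip(th,x,z); print(th,np.round(p,3),np.round(R.inv().apply(p-o["tool_pos"])*100,1),np.round((R.inv()*rpy(r)).as_rotvec(degrees=True),1))
```

```text
36 [0.397 0.282 0.391] [-0.2  3.1  0.8] [ 6.   0.1 -0.2]
30 [0.425 0.28  0.403] [-0.1  5.9  1.9] [12.   0.1 -0.2]
23 [0.459 0.277 0.411] [-0.1  9.   3.6] [19.   0.1 -0.2]
16 [0.489 0.275 0.418] [-0.1 11.7  5. ] [26.   0.1 -0.2]
9 [0.497 0.274 0.423] [-0.1 12.7  5.2] [33.   0.1 -0.2]
2 [0.511 0.273 0.421] [-0.1 13.5  6.3] [40.   0.1 -0.2]
0 [0.515 0.273 0.423] [-0.1 14.   6.4] [42.   0.1 -0.2]
```

Call:
servo_tool(
  plan=[
    {"xyz": [0, 3.1, 0.8], "twist": [6, 0, 0], "jaw": 1},
    {"xyz": [0, 5.9, 1.9], "twist": [12, 0, 0], "jaw": 1},
    {"xyz": [0, 9.0, 3.6], "twist": [19, 0, 0], "jaw": 1},
    {"xyz": [0, 11.7, 5.0], "twist": [26, 0, 0], "jaw": 1},
    {"xyz": [0, 12.7, 5.2], "twist": [33, 0, 0], "jaw": 1},
    {"xyz": [0, 13.5, 6.3], "twist": [40, 0, 0], "jaw": 1},
    {"xyz": [0, 14.0, 6.4], "twist": [42, 0, 0], "jaw": 1},
    {"xyz": [0, 14.0, 6.4], "twist": [42, 0, 0], "jaw": 1},
  ],
)

```text
time_s: 8.03
tool_pos: [0.5182, 0.2723, 0.4221]
tool_rot: [-179.9, -0.1, 85.0]
force: [1.4, -0.2, -3.5]
grip_width: 0.0113
grasp_force: 55.0
```

Run:
```python
from cell import env
from h import *
go(env,[.464,-.287,.41],[180,0,98])
```

```text
t 8.03 pos [0.5182 0.2723 0.4221] rot [-1.7989e+02 -6.0000e-02  8.4990e+01] F [ 1.4 -0.2 -3.5] w 0.0113 q [  7.  15. -45.  90.  10.  80. -43.]
xyz [-56.19  -0.51   1.15] twist [ -0.11  -0.07 -13.01]
```

Call:
servo_tool(
  plan=[
    {"xyz": [-2, 0, 0.1], "twist": [0, 0, -0.5], "jaw": 1},
    {"xyz": [-5, 0, 0.2], "twist": [0, 0, -1], "jaw": 1},
    {"xyz": [-9, -0.1, 0.3], "twist": [0, 0, -2], "jaw": 1},
    {"xyz": [-13, -0.1, 0.3], "twist": [0, 0, -3], "jaw": 1},
    {"xyz": [-17, -0.2, 0.4], "twist": [0, 0, -4], "jaw": 1},
    {"xyz": [-21, -0.2, 0.5], "twist": [0, 0, -5], "jaw": 1},
    {"xyz": [-25, -0.2, 0.5], "twist": [0, 0, -6], "jaw": 1},
    {"xyz": [-29, -0.3, 0.6], "twist": [0, 0, -7], "jaw": 1},
    {"xyz": [-33, -0.3, 0.7], "twist": [0, 0, -8], "jaw": 1},
    {"xyz": [-36, -0.3, 0.7], "twist": [0, 0, -8.5], "jaw": 1},
  ],
)

```text
time_s: 8.87
tool_pos: [0.4804, -0.0877, 0.4165]
tool_rot: [179.9, 0.3, 93.6]
force: [0.1, -0.6, -3.8]
grip_width: 0.011
grasp_force: 55.0
```

Run:
```python
from cell import env
from h import *
go(env,[.464,-.287,.32],[180,0,98])
```

```text
t 8.87 pos [ 0.4804 -0.0877  0.4165] rot [179.88   0.28  93.64] F [ 0.1 -0.6 -3.8] w 0.011 q [ 36.  -1. -28. 104.  -0.  77.  11.]
xyz [-19.74  -2.92   9.74] twist [ 0.11  0.28 -4.36]
```

Call:
servo_tool(
  plan=[
    {"xyz": [-3, -0.4, 0], "twist": [0, 0.1, -0.8], "jaw": 1},
    {"xyz": [-7, -1, 0], "twist": [0, 0.2, -1.8], "jaw": 1},
    {"xyz": [-11, -1.6, 0], "twist": [0, 0.3, -2.8], "jaw": 1},
    {"xyz": [-15, -2.2, 0], "twist": [0, 0.3, -3.6], "jaw": 1},
    {"xyz": [-18, -2.7, 0.5], "twist": [0, 0.3, -4.2], "jaw": 1},
    {"xyz": [-19.5, -2.9, 2], "twist": [0, 0.3, -4.4], "jaw": 1},
    {"xyz": [-19.7, -2.9, 5], "twist": [0, 0.3, -4.4], "jaw": 1},
    {"xyz": [-19.7, -2.9, 8], "twist": [0, 0.3, -4.4], "jaw": 1},
    {"xyz": [-19.7, -2.9, 10], "twist": [0, 0.3, -4.4], "jaw": 1},
    {"xyz": [-19.7, -2.9, 10.5], "twist": [0, 0.3, -4.4], "jaw": 1},
  ],
)

```text
time_s: 9.7
tool_pos: [0.464, -0.2817, 0.3074]
tool_rot: [-179.8, -0.4, 98.2]
force: [-1.3, -0.2, -4.8]
grip_width: 0.0112
grasp_force: 55.0
```

Run:
```python
from cell import env
from h import *
go(env,[.464,-.287,.262],[180,0,98])
```

```text
t 9.7 pos [ 0.464  -0.2817  0.3074] rot [-179.76   -0.45   98.18] F [-1.3 -0.2 -4.8] w 0.0112 q [ 45.  11. -19. 105.   3.  66.  34.]
xyz [-0.56 -0.05  4.53] twist [-0.24 -0.45  0.18]
```

Plenty of time, so I'll descend gently.

Call:
servo_tool(
  plan=[
    {"xyz": [-0.5, 0, 1], "twist": [-0.2, -0.4, 0], "jaw": 1},
    {"xyz": [-0.5, 0, 2], "twist": [-0.2, -0.4, 0], "jaw": 1},
    {"xyz": [-0.5, 0, 3], "twist": [-0.2, -0.4, 0], "jaw": 1},
    {"xyz": [-0.5, 0, 3.6], "twist": [-0.2, -0.4, 0], "jaw": 1},
    {"xyz": [-0.5, 0, 4.0], "twist": [-0.2, -0.4, 0], "jaw": 1},
    {"xyz": [-0.5, 0, 4.1], "twist": [-0.2, -0.4, 0], "jaw": 1},
    {"xyz": [-0.5, 0, 4.2], "twist": [-0.2, -0.4, 0], "jaw": 1},
    {"xyz": [-0.5, 0, 4.2], "twist": [-0.2, -0.4, 0], "jaw": 1},
  ],
)

```text
time_s: 10.37
tool_pos: [0.4666, -0.2875, 0.2694]
tool_rot: [179.8, 0.1, 98.1]
force: [-0.5, 0.1, -4.3]
grip_width: 0.0114
grasp_force: 55.0
```

Run:
```python
from cell import env
from h import *
go(env,[.464,-.287,.262],[180,0,98])
```

```text
t 10.37 pos [ 0.4666 -0.2875  0.2694] rot [1.7976e+02 1.1000e-01 9.8130e+01] F [-0.5  0.1 -4.3] w 0.0114 q [ 45.  13. -18. 106.   5.  61.  33.]
xyz [ 0.08 -0.25  0.74] twist [0.24 0.11 0.13]
```

Call:
servo_tool(
  plan=[
    {"xyz": [0, 0, 0.2], "twist": [0.2, 0.1, 0], "jaw": 1},
    {"xyz": [0, 0, 0.4], "twist": [0.2, 0.1, 0], "jaw": 1},
    {"xyz": [0, 0, 0.5], "twist": [0.2, 0.1, 0], "jaw": 1},
    {"xyz": [0, 0, 0.6], "twist": [0.2, 0.1, 0], "jaw": 1},
    {"xyz": [0, 0, 0.7], "twist": [0.2, 0.1, 0], "jaw": 1},
    {"xyz": [0, 0, 0.7], "twist": [0.2, 0.1, 0], "jaw": 1},
  ],
)

```text
time_s: 10.87
tool_pos: [0.4664, -0.2875, 0.262]
tool_rot: [180.0, -0.0, 98.1]
force: [0.3, 0.8, -2.9]
grip_width: 0.0114
grasp_force: 55.0
```

Call:
servo_tool(
  plan=[
    {"xyz": [0, 0, 0.05], "twist": [0, 0, 0], "jaw": 1},
    {"xyz": [0, 0, 0.1], "twist": [0, 0, 0], "jaw": 1},
    {"xyz": [0, 0, 0.15], "twist": [0, 0, 0], "jaw": 1},
    {"xyz": [0, 0, 0.15], "twist": [0, 0, 0], "jaw": 1},
  ],
)

```text
time_s: 11.2
tool_pos: [0.4665, -0.2875, 0.2617]
tool_rot: [180.0, 0.0, 98.1]
force: [-3.9, 1.8, 5.0]
grip_width: 0.0113
grasp_force: 55.0
```

Contact is confirmed at about 5 N. Release and retreat upward.

Call:
servo_tool(
  plan=[
    {"xyz": [0, 0, -0.05], "twist": [0, 0, 0], "jaw": 0.85},
    {"xyz": [0, 0, -0.1], "twist": [0, 0, 0], "jaw": 0.6},
    {"xyz": [0, 0, -0.1], "twist": [0, 0, 0], "jaw": 0.4},
    {"xyz": [0, 0, -0.1], "twist": [0, 0, 0], "jaw": 0.4},
    {"xyz": [0, 0, -0.1], "twist": [0, 0, 0], "jaw": 0.4},
    {"xyz": [0, 0, -1], "twist": [0, 0, 0], "jaw": 0.4},
    {"xyz": [0, 0, -4], "twist": [0, 0, 0], "jaw": 0.4},
    {"xyz": [0, 0, -7], "twist": [0, 0, 0], "jaw": 0.4},
    {"xyz": [0, 0, -10], "twist": [0, 0, 0], "jaw": 0.4},
    {"xyz": [0, 0, -11], "twist": [0, 0, 0], "jaw": 0.4},
  ],
)

```text
time_s: 12.03
tool_pos: [0.4675, -0.2878, 0.3762]
tool_rot: [179.6, 0.3, 98.1]
force: [1.8, -0.0, 0.5]
grip_width: 0.0517
grasp_force: 0.0
```

Run:
```python
from cell import env
from h import *
go(env,[.533,.012,.30],[180,0,171.6])
```

```text
t 12.03 pos [ 0.4675 -0.2878  0.3762] rot [179.65   0.28  98.13] F [ 1.8 -0.   0.5] w 0.0517 q [ 46.   8. -18. 100.   3.  73.  35.]
xyz [28.79 10.68  7.54] twist [  0.12   0.47 -73.47]
```

The tray is released. On the way I'll look at the bin from the wrist to refine its pose for the bar's fit.

Run:
```python
from cell import env
from h import *
go(env,[.45,.13,.48],[180,0,85.4])
```

```text
t 12.03 pos [ 0.4675 -0.2878  0.3762] rot [179.65   0.28  98.13] F [ 1.8 -0.   0.5] w 0.0517 q [ 46.   8. -18. 100.   3.  73.  35.]
xyz [ 41.55   4.24 -10.56] twist [ 0.38  0.24 12.73]
```

Call:
servo_tool(
  plan=[
    {"xyz": [2, 0.2, -1], "twist": [0.4, 0.2, 1], "jaw": 0.3},
    {"xyz": [6, 0.6, -3], "twist": [0.4, 0.2, 2.5], "jaw": 0.3},
    {"xyz": [10, 1, -5], "twist": [0.4, 0.2, 4], "jaw": 0.3},
    {"xyz": [14, 1.4, -7], "twist": [0.4, 0.2, 5], "jaw": 0.3},
    {"xyz": [18, 1.8, -9], "twist": [0.4, 0.2, 6], "jaw": 0.3},
    {"xyz": [22, 2.2, -10], "twist": [0.4, 0.2, 7], "jaw": 0.3},
    {"xyz": [26, 2.6, -10.5], "twist": [0.4, 0.2, 8], "jaw": 0.3},
    {"xyz": [30, 3, -10.5], "twist": [0.4, 0.2, 9.5], "jaw": 0.3},
    {"xyz": [34, 3.4, -10.5], "twist": [0.4, 0.2, 11], "jaw": 0.3},
    {"xyz": [38, 3.8, -10.5], "twist": [0.4, 0.2, 12], "jaw": 0.3},
  ],
)

```text
time_s: 12.87
tool_pos: [0.4498, 0.0896, 0.4764]
tool_rot: [-179.7, -0.1, 86.0]
force: [0.3, 0.6, 0.6]
grip_width: 0.0609
grasp_force: 0.0
```

Call:
servo_tool(
  plan=[
    {"xyz": [2.5, 0, 0], "twist": [0, 0, 0.5], "jaw": 0.3},
    {"xyz": [3.5, 0, 0], "twist": [0, 0, 0.7], "jaw": 0.3},
    {"xyz": [3.5, 0, 0], "twist": [0, 0, 0.7], "jaw": 0.3},
    {"xyz": [3.5, 0, 0], "twist": [0, 0, 0.7], "jaw": 0.3},
  ],
)

```text
time_s: 13.2
tool_pos: [0.4528, 0.1223, 0.4758]
tool_rot: [-179.6, -0.1, 85.5]
force: [-1.1, -0.6, 0.7]
grip_width: 0.061
grasp_force: 0.0
```

```bash
cat > binfit.py <<'E'
from cell import env
from h import *
from scipy.optimize import minimize
from scipy.ndimage import map_coordinates
c=env.read_camera("wrist"); np.savez("w2.npz",**c); cv2.imwrite("pics/w2.png",c["img"][:,:,::-1])
def seg(a,b,n=80): return np.linspace(a,b,n)
def rect(x,y,z): k=[(x,y,z),(x,-y,z),(-x,-y,z),(-x,y,z)]; return [seg(k[i],k[(i+1)%4]) for i in range(4)]
M=np.concatenate(rect(80,100,100)+rect(75,95,100)+rect(75,95,5)+[seg((s*29,t*100,120),(s*29,t*114,120)) for s in(1,-1) for t in(1,-1)])/1000
top=dict(env.read_camera("top")); top["img"]=cv2.imread("pics/top0.png")[:,:,::-1]
def gm(i,s):
    g=cv2.GaussianBlur(cv2.cvtColor(np.ascontiguousarray(i),cv2.COLOR_RGB2GRAY).astype(float),(0,0),s)
    return np.clip(np.hypot(cv2.Sobel(g,-1,1,0),cv2.Sobel(g,-1,0,1)),0,60)
def run(c,name,sg,rowmax):
  v=np.array([.44,.279,-4.57])
  for s in sg:
    G=gm(c["img"],s); G[rowmax:]=0
    f=lambda v:-map_coordinates(G,proj(c,place(v[0],v[1],v[2],M))[:,::-1].T,order=1).mean()
    v=minimize(f,v,method="Nelder-Mead",options=dict(initial_simplex=v+np.array([[0,0,0],[.008,0,0],[0,.008,0],[0,0,3]]))).x
    print(name,s,np.round(v,4),round(-f(v),2))
  return v
run(top,"top",(3,2,1),480); vw=run(c,"wrist",(5,3,1.5),265)
im=c["img"][:,:,::-1].copy()
for p in proj(c,place(*vw,M)): cv2.circle(im,tuple(int(round(a)) for a in p),0,(0,255,0),-1)
cv2.imwrite("pics/w2o.png",im)
go(env,[.533,.012,.30],[180,0,171.6])
E
python3 binfit.py
```

```text
top 3 [ 0.4489  0.2738 -1.6081] 41.06
top 2 [ 0.447   0.2736 -0.9202] 42.69
top 1 [ 0.4423  0.2776 -1.7109] 46.65
wrist 5 [ 0.4388  0.3003 -4.8544] 15.77
wrist 3 [ 0.4384  0.2761 -5.8601] 18.87
wrist 1.5 [ 0.438   0.2791 -4.6045] 23.39
t 13.3 pos [0.4531 0.1208 0.4757] rot [-1.7957e+02 -1.3000e-01  8.5290e+01] F [ 0.9  0.  -0.1] w 0.0612 q [ 27.  -5. -42. 100.  -4.  84. -19.]
xyz [-10.23   8.98  17.48] twist [ -0.24  -0.43 -86.3 ]
```

View pics/w2o.png

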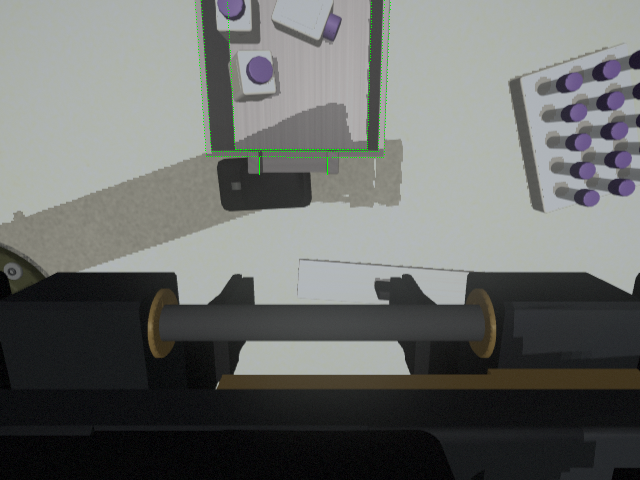

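The overlay fits the rim and saddle cheeks well (cheeks at columns 260/328, rim at row 150–157), and all three cartridges lie in the bin. The bar's near corner shows at (299,259) and its tab end at (376,280–297).

Run:
```python
from h import *
c=dict(np.load("w2.npz"))
print(proj(c,place(.533,.012,-8.4,np.array([(-120,25,6),(-50,25,6),(20,25,6),(-25,6,41),(-25,-6,41),(-25,6,6)])/1000)))
```

```text
[[300.17085508 259.57093416]
 [357.50424446 263.49070728]
 [414.66710899 267.39882194]
 [380.30862035 290.08135077]
 [379.19612775 299.82963141]
 [376.31577965 279.56603254]]
```

Call:
servo_tool(
  plan=[
    {"xyz": [-2, 1.8, 0.5], "twist": [0, 0, -7], "jaw": 0.3},
    {"xyz": [-4, 3.6, 2], "twist": [0, 0, -14], "jaw": 0.3},
    {"xyz": [-6, 5.4, 4], "twist": [0, 0, -21], "jaw": 0.3},
    {"xyz": [-8, 7.2, 6], "twist": [0, 0, -28], "jaw": 0.3},
    {"xyz": [-10.2, 9, 8], "twist": [0, 0, -35], "jaw": 0.3},
    {"xyz": [-10.2, 9, 10], "twist": [0, 0, -42], "jaw": 0.3},
    {"xyz": [-10.2, 9, 12], "twist": [0, 0, -49], "jaw": 0.3},
    {"xyz": [-10.2, 9, 14], "twist": [0, 0, -56], "jaw": 0.3},
    {"xyz": [-10.2, 9, 16], "twist": [0, 0, -63], "jaw": 0.3},
    {"xyz": [-10.2, 9, 17], "twist": [0, 0, -70], "jaw": 0.3},
  ],
)

```text
time_s: 14.13
tool_pos: [0.5323, 0.0117, 0.302]
tool_rot: [-179.9, -0.7, 155.6]
force: [-0.6, 0.5, -0.4]
grip_width: 0.0613
grasp_force: 0.0
```

Run:
```python
from cell import env
from h import *
go(env,[.533,.012,.23],[180,0,171.6])
```

```text
t 14.13 pos [0.5323 0.0117 0.302 ] rot [-179.91   -0.65  155.58] F [-0.6  0.5 -0.4] w 0.0613 q [ 32.  12. -40. 106.   8.  66.  55.]
xyz [-0.13  0.06  7.2 ] twist [  0.    -0.66 -16.02]
```

Call:
servo_tool(
  plan=[
    {"xyz": [0, 0, 0], "twist": [0, -0.6, -7], "jaw": 0.3},
    {"xyz": [0, 0, 1], "twist": [0, -0.6, -14], "jaw": 0.3},
    {"xyz": [-0.1, 0, 3], "twist": [0, -0.6, -16], "jaw": 0.3},
    {"xyz": [-0.1, 0, 5], "twist": [0, -0.6, -16], "jaw": 0.3},
    {"xyz": [-0.1, 0, 7], "twist": [0, -0.6, -16], "jaw": 0.3},
    {"xyz": [-0.1, 0, 8], "twist": [0, -0.6, -16], "jaw": 0.3},
    {"xyz": [-0.1, 0, 8], "twist": [0, -0.6, -16], "jaw": 0.3},
    {"xyz": [-0.1, 0, 8], "twist": [0, -0.6, -16], "jaw": 0.3},
  ],
)

```text
time_s: 14.8
tool_pos: [0.5336, 0.013, 0.2247]
tool_rot: [180.0, 0.1, 171.3]
force: [0.7, -0.1, 0.5]
grip_width: 0.0609
grasp_force: 0.0
```

Run:
```python
from cell import env
from h import *
go(env,[.533,.012,.193],[180,0,171.6])
```

```text
t 14.8 pos [0.5336 0.013  0.2247] rot [1.7995e+02 1.2000e-01 1.7134e+02] F [ 0.7 -0.1  0.5] w 0.0609 q [ 31.  18. -40. 110.  14.  57.  66.]
xyz [ 0.05 -0.11  3.17] twist [ 0.05  0.12 -0.26]
```

Call:
servo_tool(
  plan=[
    {"xyz": [0, -0.1, 1.2], "twist": [0, 0.1, -0.3], "jaw": 0.3},
    {"xyz": [0, -0.1, 2.4], "twist": [0, 0.1, -0.3], "jaw": 0.4},
    {"xyz": [0, -0.1, 3.0], "twist": [0, 0.1, -0.3], "jaw": 0.5},
    {"xyz": [0, -0.1, 3.2], "twist": [0, 0.1, -0.3], "jaw": 0.7},
    {"xyz": [0, -0.1, 3.2], "twist": [0, 0.1, -0.3], "jaw": 0.8},
    {"xyz": [0, -0.1, 3.2], "twist": [0, 0.1, -0.3], "jaw": 1},
    {"xyz": [0, -0.1, 3.2], "twist": [0, 0.1, -0.3], "jaw": 1},
    {"xyz": [0, -0.1, 3.2], "twist": [0, 0.1, -0.3], "jaw": 1},
    {"xyz": [0, -0.1, 3.2], "twist": [0, 0.1, -0.3], "jaw": 1},
    {"xyz": [0, -0.1, 3.2], "twist": [0, 0.1, -0.3], "jaw": 1},
  ],
  newtons=45,
)

```text
time_s: 15.63
tool_pos: [0.5338, 0.0129, 0.1932]
tool_rot: [180.0, 0.1, 171.7]
force: [-0.5, -0.5, 1.6]
grip_width: 0.0115
grasp_force: 45.0
```

Run:
```python
from cell import env
from h import *
go(env,[.533,.012,.193],[180,0,171.6]); print(env.get_obs()["grasp_force"])
```

```text
t 15.63 pos [0.5338 0.0129 0.1932] rot [1.7996e+02 1.1000e-01 1.7172e+02] F [-0.5 -0.5  1.6] w 0.0115 q [ 30.  21. -39. 111.  16.  54.  65.]
xyz [ 0.07 -0.1   0.02] twist [0.04 0.11 0.12]
44.99182113446295
```

Call:
servo_tool(
  plan=[
    {"xyz": [0, 0, -1], "twist": [0, 0, 0], "jaw": 1},
    {"xyz": [0, 0, -3], "twist": [0, 0, 0], "jaw": 1},
    {"xyz": [0, 0, -6.5], "twist": [0, 0, 0], "jaw": 1},
    {"xyz": [0, 0, -10], "twist": [0, 0, 0], "jaw": 1},
    {"xyz": [0, 0, -14], "twist": [0, 0, 0], "jaw": 1},
    {"xyz": [0, 0, -17.5], "twist": [0, 0, 2], "jaw": 1},
    {"xyz": [0, 0, -20], "twist": [0, 0, 6], "jaw": 1},
    {"xyz": [0, 0, -21], "twist": [0, 0, 12], "jaw": 1},
    {"xyz": [0, 0, -21], "twist": [0, 0, 19], "jaw": 1},
    {"xyz": [0, 0, -21], "twist": [0, 0, 26], "jaw": 1},
  ],
)

```text
time_s: 16.47
tool_pos: [0.5332, 0.0132, 0.4046]
tool_rot: [179.9, 0.2, 145.4]
force: [-0.3, -0.0, -2.0]
grip_width: 0.0116
grasp_force: 45.0
```

Run:
```python
from cell import env
from h import *
go(env,[.438,.279,.40],[180,0,85.4])
```

```text
t 16.47 pos [0.5332 0.0132 0.4046] rot [1.7987e+02 1.7000e-01 1.4540e+02] F [-0.3 -0.  -2. ] w 0.0116 q [ 34.   7. -41.  99.   5.  76.  48.]
xyz [22.93 16.47  0.43] twist [ 0.21  0.08 60.  ]
```

Call:
servo_tool(
  plan=[
    {"xyz": [1.5, 1.1, 0.1], "twist": [0, 0, 6], "jaw": 1},
    {"xyz": [4, 2.9, 0.2], "twist": [0, 0, 12.5], "jaw": 1},
    {"xyz": [7, 5, 0.3], "twist": [0, 0, 19], "jaw": 1},
    {"xyz": [10, 7.2, 0.4], "twist": [0, 0, 26], "jaw": 1},
    {"xyz": [13, 9.3, 0.4], "twist": [0, 0, 33], "jaw": 1},
    {"xyz": [16, 11.5, 0.4], "twist": [0, 0, 40], "jaw": 1},
    {"xyz": [18.6, 13.4, 0.4], "twist": [0, 0, 47], "jaw": 1},
    {"xyz": [20.8, 15, 0.4], "twist": [0, 0, 53], "jaw": 1},
    {"xyz": [22.3, 16, 0.4], "twist": [0, 0, 57.5], "jaw": 1},
    {"xyz": [22.9, 16.5, 0.4], "twist": [0, 0, 60], "jaw": 1},
  ],
)

```text
time_s: 17.3
tool_pos: [0.4342, 0.2821, 0.3996]
tool_rot: [179.9, -0.1, 85.8]
force: [-0.2, -0.3, -1.8]
grip_width: 0.0113
grasp_force: 45.0
```

Call:
servo_tool(
  plan=[
    {"xyz": [0, 0, 0], "twist": [0, 0, 0], "jaw": 1},
    {"xyz": [0, 0, 0], "twist": [0, 0, 0], "jaw": 1},
    {"xyz": [0, 0, 0], "twist": [0, 0, 0], "jaw": 1},
  ],
)

```text
time_s: 17.55
tool_pos: [0.4374, 0.2771, 0.3989]
tool_rot: [179.9, 0.0, 85.7]
force: [-0.1, 0.4, -2.5]
grip_width: 0.0117
grasp_force: 45.0
```

Run:
```python
from cell import env
from h import *
go(env,[.438,.279,.34],[180,0,85.4])
```

```text
t 17.55 pos [0.4374 0.2771 0.3989] rot [179.92   0.    85.72] F [-0.1  0.4 -2.5] w 0.0117 q [ 13.   6. -51. 101.   5.  75. -43.]
xyz [0.2  0.03 5.89] twist [0.08 0.   0.32]
```

Call:
servo_tool(
  plan=[
    {"xyz": [0.2, 0, 2], "twist": [0.1, 0, 0.3], "jaw": 1},
    {"xyz": [0.2, 0, 4], "twist": [0.1, 0, 0.3], "jaw": 1},
    {"xyz": [0.2, 0, 6], "twist": [0.1, 0, 0.3], "jaw": 1},
    {"xyz": [0.2, 0, 7], "twist": [0.1, 0, 0.3], "jaw": 1},
    {"xyz": [0.2, 0, 7.2], "twist": [0.1, 0, 0.3], "jaw": 1},
    {"xyz": [0.2, 0, 7.2], "twist": [0.1, 0, 0.3], "jaw": 1},
    {"xyz": [0.2, 0, 7.2], "twist": [0.1, 0, 0.3], "jaw": 1},
  ],
)

```text
time_s: 18.13
tool_pos: [0.4379, 0.2801, 0.3279]
tool_rot: [180.0, -0.1, 85.4]
force: [1.1, -0.5, -1.1]
grip_width: 0.0116
grasp_force: 45.0
```

Run:
```python
from cell import env
from h import *
go(env,[.438,.279,.293],[180,0,85.4])
```

```text
t 18.13 pos [0.4379 0.2801 0.3279] rot [ 1.7996e+02 -1.0000e-01  8.5400e+01] F [ 1.1 -0.5 -1.1] w 0.0116 q [ 12.  10. -51. 106.   9.  68. -47.]
xyz [-0.12  0.02  3.49] twist [ 0.04 -0.1  -0.  ]
```

Call:
servo_tool(
  plan=[
    {"xyz": [-0.1, 0, 0.5], "twist": [0, -0.1, 0], "jaw": 1},
    {"xyz": [-0.1, 0, 1.0], "twist": [0, -0.1, 0], "jaw": 1},
    {"xyz": [-0.1, 0, 1.4], "twist": [0, -0.1, 0], "jaw": 1},
    {"xyz": [-0.1, 0, 1.8], "twist": [0, -0.1, 0], "jaw": 1},
    {"xyz": [-0.1, 0, 1.8], "twist": [0, -0.1, 0], "jaw": 1},
  ],
)

```text
time_s: 18.55
tool_pos: [0.4369, 0.2789, 0.308]
tool_rot: [-179.9, 0.1, 85.4]
force: [-0.4, -0.5, -2.3]
grip_width: 0.0114
grasp_force: 45.0
```

The bar's underside is at about 115 mm, below the cheek tops and with no contact force, so it has entered the gap. Continue down.

Call:
servo_tool(
  plan=[
    {"xyz": [0, 0, 0.4], "twist": [0, 0, 0], "jaw": 1},
    {"xyz": [0, 0, 0.8], "twist": [0, 0, 0], "jaw": 1},
    {"xyz": [0, 0, 1.1], "twist": [0, 0, 0], "jaw": 1},
    {"xyz": [0, 0, 1.2], "twist": [0, 0, 0], "jaw": 1},
    {"xyz": [0, 0, 1.3], "twist": [0, 0, 0], "jaw": 1},
    {"xyz": [0, 0, 1.3], "twist": [0, 0, 0], "jaw": 1},
  ],
)

```text
time_s: 19.05
tool_pos: [0.4371, 0.2792, 0.2957]
tool_rot: [-180.0, 0.1, 85.4]
force: [1.0, -0.5, -2.4]
grip_width: 0.0115
grasp_force: 45.0
```

Call:
servo_tool(
  plan=[
    {"xyz": [0, 0, 0.1], "twist": [0, 0, 0], "jaw": 1},
    {"xyz": [0, 0, 0.2], "twist": [0, 0, 0], "jaw": 1},
    {"xyz": [0, 0, 0.3], "twist": [0, 0, 0], "jaw": 1},
    {"xyz": [0, 0, 0.3], "twist": [0, 0, 0], "jaw": 1},
  ],
)

```text
time_s: 19.38
tool_pos: [0.4373, 0.2793, 0.2932]
tool_rot: [-180.0, 0.1, 85.4]
force: [-0.6, 0.6, 1.2]
grip_width: 0.0115
grasp_force: 45.0
```

Contact comes at z = 0.2932, exactly grasp height + 100 mm, so the bar is seated. Release and rise.

Call:
servo_tool(
  plan=[
    {"xyz": [0, 0, 0.05], "twist": [0, 0, 0], "jaw": 1},
    {"xyz": [0, 0, 0.05], "twist": [0, 0, 0], "jaw": 0.85},
    {"xyz": [0, 0, 0], "twist": [0, 0, 0], "jaw": 0.6},
    {"xyz": [0, 0, 0], "twist": [0, 0, 0], "jaw": 0.4},
    {"xyz": [0, 0, 0], "twist": [0, 0, 0], "jaw": 0.4},
    {"xyz": [0, 0, 0], "twist": [0, 0, 0], "jaw": 0.4},
    {"xyz": [0, 0, -1], "twist": [0, 0, 0], "jaw": 0.4},
    {"xyz": [0, 0, -4], "twist": [0, 0, 0], "jaw": 0.4},
    {"xyz": [0, 0, -8], "twist": [0, 0, 0], "jaw": 0.4},
    {"xyz": [0, 0, -12], "twist": [0, 0, 0], "jaw": 0.4},
  ],
)

```text
time_s: 20.22
tool_pos: [0.4366, 0.2792, 0.4143]
tool_rot: [-179.9, 0.1, 85.5]
force: [1.1, 0.4, -0.4]
grip_width: 0.051
grasp_force: 0.0
```

Call:
servo_tool(
  plan=[
    {"xyz": [-3, 0, -3], "twist": [0, 0, 0], "jaw": 0.4},
    {"xyz": [-7, 0, -4], "twist": [0, 0, 0], "jaw": 0.4},
    {"xyz": [-11, 0, -4], "twist": [0, 0, 0], "jaw": 0.4},
    {"xyz": [-15, 0, -4], "twist": [0, 0, 0], "jaw": 0.4},
    {"xyz": [-19, 0, -4], "twist": [0, 0, 0], "jaw": 0.4},
    {"xyz": [-23, 0, -4], "twist": [0, 0, 0], "jaw": 0.4},
    {"xyz": [-27, 0, -4], "twist": [0, 0, 0], "jaw": 0.4},
    {"xyz": [-29, 0, -4], "twist": [0, 0, 0], "jaw": 0.4},
    {"xyz": [-30, 0, -4], "twist": [0, 0, 0], "jaw": 0.4},
    {"xyz": [-30, 0, -4], "twist": [0, 0, 0], "jaw": 0.4},
  ],
)

```text
time_s: 21.05
tool_pos: [0.4131, -0.0213, 0.4536]
tool_rot: [180.0, 0.0, 85.2]
force: [0.6, 0.4, -0.1]
grip_width: 0.0522
grasp_force: 0.0
```

Run:
```python
from cell import env
from h import *
a=cv2.imread("pics/top0.png"); c=env.read_camera("top"); d=env.read_camera("scene")
print(np.round(env.get_obs()["tool_pos"],3))
def barfit(c,v0,zb):
    g=cv2.cvtColor(c["img"],cv2.COLOR_RGB2GRAY); 
    p=proj(c,[[v0[0],v0[1],zb+.041]])[0].astype(int); w=18
    s=g[p[1]-w:p[1]+w,p[0]-w:p[0]+w]; m=(s<60).astype(np.uint8)
    n,l,st,ce=cv2.connectedComponentsWithStats(m); i=l[w-3:w+4,w-3:w+4]; i=np.bincount(i[i>0]).argmax() if (i>0).any() else 0
    print("tab pred",proj(c,[[v0[0],v0[1],zb+.041]])[0],"seen",ce[i]+p-w,st[i])
barfit(c,(.438,.279),.1); barfit(d,(.438,.279),.1)
ta=a[225:325,425:505,::-1].astype(int); tb=c["img"][225:325,425:505].astype(int)
print("tray diff",np.abs(ta-tb).mean())
for n,z in (("top",c),("scene",d)): cv2.imwrite(f"pics/{n}_end.png",z["img"][:,:,::-1])
```

```text
[ 0.414 -0.018  0.454]
tab pred [198.84728345 288.49349612] seen [199.25       287.66964286] [  7  15  26   6 112]
tab pred [431.15002335 250.05406048] seen [433.89183223 253.85871965] [  9   7  27  29 453]
tray diff 14.664875
```

```bash
python3 -c "
from cell import env
print(env.sign_off())"
```

```text
the job is handed in; nothing more can be done
None
```

The job is done and handed in at about 21 s: all three cartridges are in the bin, the empty tray is back flat on the bench and released, and the bar lies tab up in both saddles. I judged the bar seated from contact at the expected height and the tab's position in the images, since my ten pictures were used up before then.

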